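# Scoop ball nuts from the parts bin and hold them level over the lamp carton

## Task

Take the scoop from the bench and with it scoop at least three of the brass ball nuts out of the open-front bin; use the scoop, do not take nuts in the fingers, and spill none outside the bin. Carry them to the open carton and finish while holding the loaded scoop still and level in the air over the middle of the carton, a few centimetres clear above its rim, so that the nuts can be counted before they go in: do not tip them out, put the scoop down or let go. Leave everything else on the bench where it is.

Things in the scene. Friction and masses are not known exactly. Their poses are not given: they have to be found in the camera images.
- scoop: the hand scoop, cast aluminium with a black grip, 0.15 kg. Flat-bottomed bowl 80 x 80 mm, open in front (+x), sides rising from 3 mm at the lip to 42 mm at the back wall (x = -40 mm), where the handle starts. Origin: centre of the bowl's underside; z is up when it is level. It starts standing level on the bench (underside at z = 0), handle towards the robot.
- scoop_lip (a point): the middle of the scoop's front lip (1.5 mm thick; the floor behind it 2 mm), at x = +40 mm, z = 0 in the scoop's frame
- scoop_grip (a point): the point to grip, in the middle of the handle, at x = -88 mm, z = +64 mm in the scoop's frame. The handle is a straight bar with flat upright sides, 20 mm wide (along the scoop's y) and 24 mm deep, rising backwards at 29 degrees over 107 mm; grip it across its width from above, firmly (50 N), so that it does not turn.
- scoop_bowl (a point): the middle of the bowl, 13 mm above the centre of its underside
- bin: the open-front plastic parts bin, fixed, 220 mm long (x), 142 mm wide (y), walls 3 mm, floor's top 3 mm above the bench. The front lip, 24 mm high, faces the robot at x = -110 mm; the sides rise from it to 85 mm over the front 88 mm and stay so to the back wall, whose inner face is at x = +107 mm. Origin: centre of its underside; x points from lip to back wall.
- bin_slope (a point): the middle of the foot of the plane slope inside the bin, at x = +67 mm, z = 3 mm in the bin's frame; from here the slope climbs 32 mm over 40 mm to the back wall, across the bin's full width
- carton: the open-topped cardboard fittings carton, fixed on the bench, 150 mm (x) by 160 mm (y), its rim 80 mm above the bench, flaps folded down outside; a leaflet, a strap and a lampholder lie in it. Origin: centre of its underside.
- nut0: one of six like brass ball nuts, 22 mm balls of 35 g, lying on the bin's floor in front of the slope (centres at x = +5 to +50 mm in the bin's frame); origin at its centre. They slide easily (friction 0.3): a scoop pushed under them along the floor, on up the slope to the back wall and lifted lip-up takes several; on it they stay put within 8 degrees of level.
- nut1: another brass ball nut, alike; origin at its centre
- nut2: another brass ball nut, alike; origin at its centre
- nut3: another brass ball nut, alike; origin at its centre
- nut4: another brass ball nut, alike; origin at its centre
- nut5: another brass ball nut, alike; origin at its centre
- globe: not part of the job: the loose opal glass globe, 100 mm across and 105 mm high, standing on its neck ring on the open bench; origin under its centre
- lamp_box: not part of the job: a small closed cardboard box, 90 x 60 x 45 mm; origin under its centre
- tape_roll: not part of the job: a small roll of tape lying flat, 60 mm across, 20 mm high; origin under its centre
- tape_roll2: not part of the job: a roll of paper tape lying flat, 72 mm across, 45 mm high; origin under its centre
- screwdriver: not part of the job: a screwdriver lying on the bench; origin under its middle

How it is judged:
By the outcome, as a careful person would: the job done as asked, in the order asked, and still so for the second after the job is handed in, while the arm keeps its last pose, push and grip.
It also fails if it takes over 54 s, if anything falls off the work surface, if the arm or the gripper's body presses on something with over 40 N, if the wrist force passes 120 N, or if a joint passes its speed limit or range.

## Robot

A 6-joint arm with a two-finger parallel gripper is mounted at the origin on the work surface. World frame = base frame: x ahead of the robot, y to its left, z up, the work surface at z = 0. Lengths are in m, angles in rad, forces in N, time in s.
With the tool pointing down it reaches from about 0.325 to 0.9 m from the base axis. Payload 6.1 kg.
Tool frame: the origin (TCP) lies at the very end of the fingers, on their centre line; the grasp point (between the pads) lies 19 mm behind it (r.grip_point_offset is the distance from the TCP to the grasp point, in m); z points along the fingers, y is the line along which they close (so a half turn about z gives the same grasp; the last joint's range is limited). The gripper opens to 85 mm and grips with 20 to 120 N. Pads are 22 mm wide; open, the fingers measure 114 mm over their backs; the gripper's body (76 mm by 85 mm) begins 54 mm behind the grasp point. The pads swing forward as they close: fully open they stand 13 mm farther back than shut.
Start: joints at [-1.27, 0.22, 1.526, -0, 1.395, -0.126], TCP at [0.259, -0.569, 0.231] pointing down, gripper open.
Joint ranges: [-2.98, 2.98], [-0.91, 2.08], [0.09, 2.57], [-1.24, 4.39], [0.2, 2.65], [-2.68, 2.68]. Speed limits (rad/s): [2.57, 2.57, 3.01, 3.14, 3.14, 3.14].

## Interface

Orientations are given as [roll, pitch, yaw] about the fixed x, y, z axes, in that order (R = Rz(yaw) Ry(pitch) Rx(roll)).
In Python, from bench import r gives the robot as it stands. The module is installed in compiled form; this text tells all that it offers.
- The arm moves only by the shell command python3 -m pendant 'ROWS' [OPENING]. ROWS is JSON, a list of rows, each an object of numbers: "dx", "dy", "dz": the shift along the tool's x, y, z in m; "ax", "ay", "az": the turn, a rotation vector about the tool's x, y, z in rad. In form: [{"dx": .., "dy": .., "dz": .., "ax": .., "ay": .., "az": ..}, ...]. A call has 1 to 8 rows; each row shifts and turns the commanded pose from where the row before left it, along the tool's axes as they then stand; what a row does not reach is not made up. A row lasts 1/10 s, in which the tool goes at most 50 mm and 8.59 degrees, less where a joint would pass 70% of its speed; a pose out of reach is approached as far as the arm can. A call is refused whole if a number of a shift passes 0.05 or a number of a turn 0.15, either way. A call with a gripper value outside its range is refused whole. OPENING is the opening, from -1 (shut) to 1 (fully open), set as the call begins (- or left out, the last holds). The fingers move at their own pace and stop on an object; the grip force is fixed at half the most. Time passes only in rows, so rows that do not move let the fingers close. It gives the time, the measured TCP pose, the force, the opening and the grip force at its end, in the units of the state.
- r.state(): the state, without advancing time (a new reading comes with each control period).
- r.grab_frame(name): name is "scene" or "side" or "wrist"; returns a dict with "img" (384x512x3 uint8, blue, green, red), "fov_y" (degrees; the focal length in pixels is half the picture's height over the tangent of half this angle, whatever the lens; pixels are square), "cx", "cy" (the principal point, pixels), "cam_to_world" (4x4, takes a point from camera to world coordinates); the wrist camera has in their place "tool_from_camera" (4x4, takes a point from camera to tool coordinates, whose origin is the TCP and whose axes are the flange's). Camera axes: x right, y up, looking along -z (the intrinsics and any distortion apply to the point x, -y, -z); pixel columns grow to the right and rows downward; lengths in m; the calibration is good to about 2 mm. A picture is of the moment at which its call begins: read the wrist's pose just before it. There is no depth.
- r.finish_job(): hands the job in; it is judged then, once.
The state is a dict: "time_s": time; "joint_positions": joint angles; "dq": joint speeds; "joint_torque": joint torques, N m; "position": TCP position; "orientation": TCP orientation; "ft_force": force on the tool from outside, world axes, zero at the start; "wrist_torque": the same for the moment, N m; "grip_width": finger opening in m; "grasp_force": force on a finger pad.
Only numpy, scipy, OpenCV 4.12 (cv2) and the standard library are available. Lean on these libraries where they do the work, as an engineer would, in place of code of your own. Each camera call takes 0.05 s, during which the arm holds its last target. There are 200 camera calls.

## Working session

There is one attempt and no reset: what is moved stays moved. The work goes in short steps, Python scripts to look and compute and a shell command to move; the robot and the scene stay as the last step left them, time stands still between calls to the robot, and variables do not carry over. Pictures are saved under pics/ and viewed, at most 10 in all, crops included, and the job is handed in when it is done.

```bash
mkdir -p pics; ls; python3 - <<'E'
from bench import r
import cv2,numpy as np
s=r.state();print(s['time_s'],s['position'],s['orientation'],s['grip_width'],r.grip_point_offset)
for n in ("scene","side"):
    f=r.grab_frame(n);cv2.imwrite(f'pics/{n}0.png',f['img']);print(n,{k:(np.round(v,4).tolist() if k!='img' else 0) for k,v in f.items()})
    np.savez(f'{n}0.npz',**f)
E
```

```text
pics
0.0 [ 0.25853004 -0.56835207  0.2301717 ] [-3.13961675e+00 -2.49387061e-04  4.26817811e-01] 0.08553765161599397 0.0187
scene {'img': 0, 'fov_y': 43.9228, 'cx': 260.0544, 'cy': 190.3989, 'cam_to_world': [[-0.1246, -0.6996, 0.7036, 1.5862], [0.9922, -0.0807, 0.0955, 0.1389], [-0.01, 0.7099, 0.7042, 1.091], [0.0, 0.0, 0.0, 1.0]]}
side {'img': 0, 'fov_y': 46.1539, 'cx': 253.7875, 'cy': 196.0921, 'cam_to_world': [[-0.9798, 0.1299, -0.1519, 0.3403], [-0.199, -0.7056, 0.6801, 0.9874], [-0.0189, 0.6966, 0.7173, 1.1325], [0.0, 0.0, 0.0, 1.0]]}
```

View pics/scene0.png

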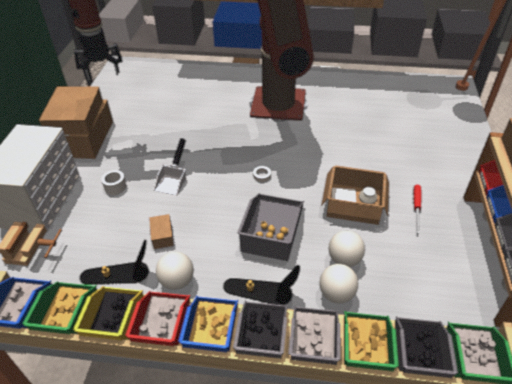

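View pics/side0.png

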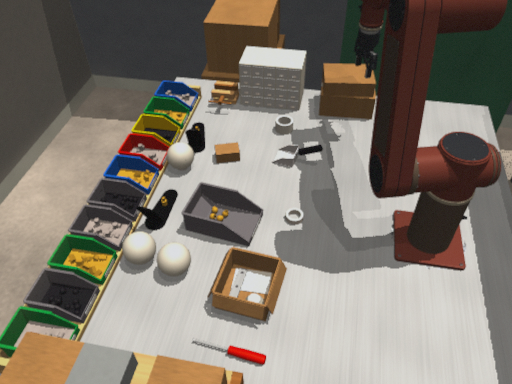

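The scene view shows the scoop bowl at about (170,185) with its handle up to (181,142), the bin at (271,228) with nuts near (270,232), and the carton at (357,195). The side view agrees. I'll enlarge these to read corners.

```bash
python3 - <<'E'
import cv2,numpy as np
a=cv2.imread('pics/scene0.png');b=cv2.imread('pics/side0.png')
def c(im,x,y,w,h,k): 
    o=cv2.resize(im[y:y+h,x:x+w],None,fx=k,fy=k,interpolation=cv2.INTER_CUBIC)
    for i in range(0,w,10): cv2.line(o,(i*k,0),(i*k,6 if i%50 else 14),(0,0,255),1); 
    for j in range(0,h,10): cv2.line(o,(0,j*k),(6,j*k),(0,0,255),1)
    return o
k=5
A=c(a,235,190,80,70,k);B=c(a,150,130,50,70,k) ; C=c(b,180,180,90,66,k) ; D=c(b,270,135,60,40,k)
out=np.zeros((700,760,3),np.uint8)
out[:350,:400]=A; out[:350,400:650]=B; out[355:685,:450]=C; out[355:555,455:755]=D
out=cv2.resize(out,(651,600));print(600/700)
cv2.imwrite('pics/c1.png',out)
E
```

```text
0.8571428571428571
```

View pics/c1.png

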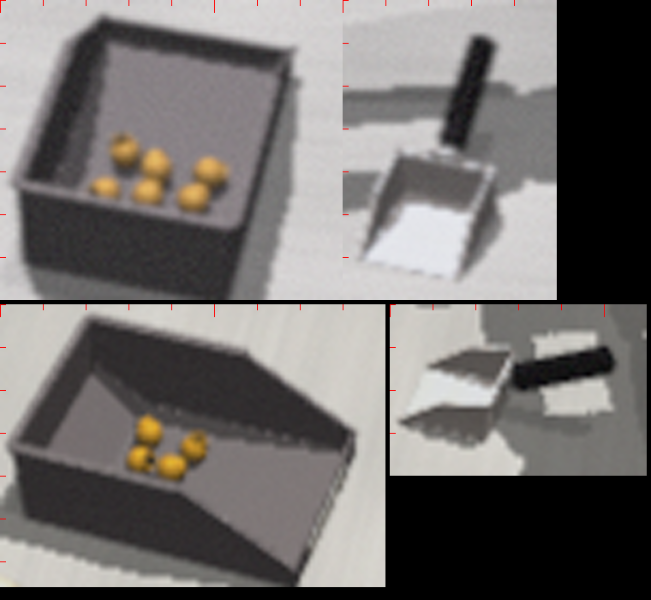

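```bash
cat > h.py <<'E'
import cv2,numpy as np
F={n:dict(np.load(f'{n}0.npz')) for n in('scene','side')}
def ray(f,u,v):
    fl=f['img'].shape[0]/2/np.tan(np.radians(f['fov_y']/2));T=f['cam_to_world']
    d=T[:3,:3]@np.array([(u-f['cx'])/fl,-(v-f['cy'])/fl,-1]);return T[:3,3],d/np.linalg.norm(d)
def onz(f,p,z):
    o,d=ray(f,*p);return o+d*(z-o[2])/d[2]
def tri(rs):
    A=sum(np.eye(3)-np.outer(d,d) for o,d in rs);b=sum((np.eye(3)-np.outer(d,d))@o for o,d in rs)
    x=np.linalg.solve(A,b);return x,[np.linalg.norm(np.cross(x-o,d)) for o,d in rs]
E
python3 - <<'E'
from h import *
np.set_printoptions(precision=4,suppress=True)
a,b=F['scene'],F['side']
for l,p,q,z in [('bin back -y',(239.2,232.7),(201,183.3),.085),('bin back +y',(291.5,243.2),(182.8,213.4),.085),('lip -y',(259.5,194),(262.4,210.1),.024),('lip +y',(303.8,201.7),(249.3,245),.024),
 ('sc lip -y',(154.4,190.7),(279.3,150.9),.003),('sc lip +y',(177.3,194.9),(272.3,162.5),.003),('sc back -y',(163.3,165.5),(298.5,145.7),.042),('sc back+y',(184.8,168.5),(295.7,157.4),.042)]:
    print(l,onz(a,p,z),onz(b,q,z),tri([ray(a,*p),ray(b,*q)]))
def blobs(f,m,x,y,w,h,amin):
    M=np.zeros_like(m);M[y:y+h,x:x+w]=m[y:y+h,x:x+w]
    n,L,S,C=cv2.connectedComponentsWithStats(M);return [(C[i],S[i,4],L==i) for i in range(1,n) if S[i,4]>=amin]
H=[]
for f,w in((a,(165,135,30,38)),(b,(295,140,35,25))):
    m=(f['img'].max(2)<50).astype('uint8');bl=max(blobs(f,m,*w,20),key=lambda t:t[1]);H.append(bl[0]);print('handle',bl[0],bl[1])
    ys,xs=np.nonzero(bl[2]);print(cv2.fitLine(np.c_[xs,ys].astype('f4'),2,0,.01,.01).ravel())
print(tri([ray(a,*H[0]),ray(b,*H[1])]),onz(a,H[0],.064),onz(b,H[1],.064))
hsv=cv2.cvtColor(a['img'],cv2.COLOR_BGR2HSV)
m=cv2.inRange(hsv,(10,130,90),(30,255,255))
for t in blobs(a,m,235,190,70,60,6):print('nut',t[0],t[1],onz(a,t[0],.014))
hsv=cv2.cvtColor(b['img'],cv2.COLOR_BGR2HSV)
m2=cv2.inRange(hsv,(10,130,90),(30,255,255))
for t in blobs(b,m2,185,180,80,60,6):print('nut',t[0],t[1],onz(b,t[0],.014))
for f,w in((a,(315,155,85,70)),(b,(205,240,90,85))):
    hsv=cv2.cvtColor(f['img'],cv2.COLOR_BGR2HSV);m=cv2.inRange(hsv,(3,90,40),(25,255,255))
    t=max(blobs(f,m,*w,50),key=lambda t:t[1]);ys,xs=np.nonzero(t[2]);P=np.c_[xs,ys]
    h=cv2.convexHull(P.astype('f4'));e=cv2.approxPolyDP(h,4,True)[:,0];print('carton',[(p.tolist(),onz(f,p,.08)[:2]) for p in e])
E
```

```text
bin back -y [ 0.7519 -0.0339  0.085 ] [ 0.7476 -0.0322  0.085 ] (array([ 0.749 , -0.0348,  0.0819]), [np.float64(0.00040167751969732963), np.float64(0.00040167751969753584)])
bin back +y [0.772  0.1119 0.085 ] [0.7661 0.1087 0.085 ] (array([0.7679, 0.1098, 0.0828]), [np.float64(0.0026859660002839184), np.float64(0.0026859660002840017)])
lip -y [ 0.5364 -0.0055  0.024 ] [ 0.5339 -0.0051  0.024 ] (array([ 0.5344, -0.006 ,  0.0224]), [np.float64(0.00044672400466045856), np.float64(0.00044672400466069833)])
lip +y [0.5541 0.1354 0.024 ] [0.5467 0.1463 0.024 ] (array([0.5474, 0.137 , 0.015 ]), [np.float64(0.002231059333433874), np.float64(0.002231059333433671)])
sc lip -y [ 0.54   -0.3499  0.003 ] [ 0.5309 -0.34    0.003 ] (array([ 0.5322, -0.353 , -0.0065]), [np.float64(0.0012842918465032164), np.float64(0.001284291846503286)])
sc lip +y [ 0.5502 -0.2709  0.003 ] [ 0.546  -0.2688  0.003 ] (array([ 0.5467, -0.2724, -0.0005]), [np.float64(0.0001798434423085841), np.float64(0.00017984344230853702)])
sc back -y [ 0.4587 -0.3363  0.042 ] [ 0.458  -0.3369  0.042 ] (array([ 0.4581, -0.3367,  0.
[... 676 characters left out ...]
[0.6793 0.0779 0.014 ]
nut [259.1667 233.0833] 12 [0.6877 0.0125 0.014 ]
nut [213.4  212.15] 60 [0.6954 0.025  0.014 ]
nut [222.2188 215.2188] 64 [0.6629 0.0329 0.014 ]
carton [([377.0, 223.0], array([0.6676, 0.3447])), ([328.0, 215.0], array([0.653 , 0.2074])), ([323.0, 200.0], array([0.5948, 0.1913])), ([333.0, 167.0], array([0.4453, 0.2181])), ([385.0, 175.0], array([0.4643, 0.3788])), ([387.0, 206.0], array([0.5978, 0.3766]))]
carton [([281.0, 260.0], array([0.436 , 0.2249])), ([285.0, 271.0], array([0.4191, 0.2601])), ([265.0, 320.0], array([0.4466, 0.4191])), ([212.0, 305.0], array([0.592 , 0.4026])), ([209.0, 294.0], array([0.6087, 0.3718])), ([231.0, 248.0], array([0.5867, 0.2095]))]
```

The bin checks out at its given size: centre ≈(0.651,0.052), yaw ≈−0.129. The scoop grip is at ≈(0.411,−0.294,0.065), yaw ≈−0.12. Next I turn, then move above the grip.

```bash
python3 -m pendant '[{"az":0.137},{"az":0.137},{"az":0.137},{"az":0.138}]' 1 && python3 -m pendant '[{"dx":0.014,"dy":-0.036},{"dx":0.014,"dy":-0.036},{"dx":0.015,"dy":-0.036},{"dx":0.015,"dy":-0.036},{"dx":0.015,"dy":-0.036},{"dx":0.015,"dy":-0.036},{"dx":0.015,"dy":-0.036},{"dx":0.015,"dy":-0.039}]' && python3 -m pendant '[{},{},{}]'; python3 - <<'E'
from bench import r
import cv2,numpy as np
s=r.state();f=r.grab_frame('wrist');cv2.imwrite('pics/w1.png',f['img'])
np.savez('w1.npz',pos=s['position'],rpy=s['orientation'],**f);print(np.round(f['tool_from_camera'],3).tolist(),f['fov_y'])
E
```

```text
[[0.0, 0.953, 0.302, 0.078], [1.0, -0.0, 0.0, 0.0], [0.0, 0.302, -0.953, -0.141], [0.0, 0.0, 0.0, 1.0]] 70.55905500666275validation failed for argument at $[0]...
```

View pics/w1.png

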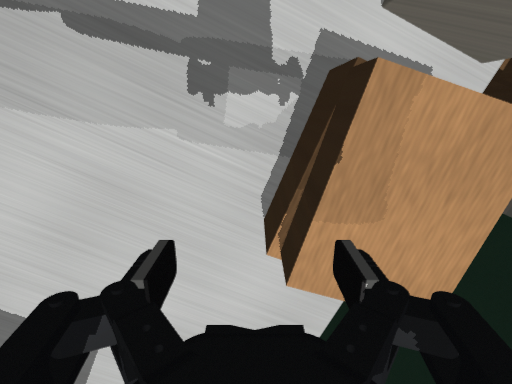

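The picture shows the start pose, with the stacked boxes at the right, so the rows were refused. I'll try again with all six keys in each row.

```bash
python3 -m pendant '[{"dx":0,"dy":0,"dz":0,"ax":0,"ay":0,"az":0.137},{"dx":0,"dy":0,"dz":0,"ax":0,"ay":0,"az":0.137},{"dx":0,"dy":0,"dz":0,"ax":0,"ay":0,"az":0.137},{"dx":0,"dy":0,"dz":0,"ax":0,"ay":0,"az":0.138}]' 1
```

```text
time_s: 0.55
position: [0.2587, -0.5687, 0.2308]
orientation: [-3.141, 0.0, -0.128]
ft_force: [-0.7, -0.7, 1.0]
grip_width: 0.0852
grasp_force: 0.0
```

```bash
python3 -m pendant '[{"dx":0.014,"dy":-0.036,"dz":0,"ax":0,"ay":0,"az":0},{"dx":0.014,"dy":-0.036,"dz":0,"ax":0,"ay":0,"az":0},{"dx":0.015,"dy":-0.036,"dz":0,"ax":0,"ay":0,"az":0},{"dx":0.015,"dy":-0.036,"dz":0,"ax":0,"ay":0,"az":0},{"dx":0.015,"dy":-0.036,"dz":0,"ax":0,"ay":0,"az":0},{"dx":0.015,"dy":-0.036,"dz":0,"ax":0,"ay":0,"az":0},{"dx":0.015,"dy":-0.036,"dz":0,"ax":0,"ay":0,"az":0},{"dx":0.015,"dy":-0.039,"dz":0,"ax":0,"ay":0,"az":0}]' && python3 -m pendant '[{"dx":0,"dy":0,"dz":0,"ax":0,"ay":0,"az":0},{"dx":0,"dy":0,"dz":0,"ax":0,"ay":0,"az":0},{"dx":0,"dy":0,"dz":0,"ax":0,"ay":0,"az":0}]'; python3 - <<'E'
from bench import r
import cv2,numpy as np
s=r.state();f=r.grab_frame('wrist');cv2.imwrite('pics/w2.png',f['img'])
np.savez('w2.npz',pos=s['position'],rpy=s['orientation'],**f)
E
```

```text
time_s: 1.35
position: [0.4117, -0.2931, 0.2312]
orientation: [3.142, 0.0, -0.123]
ft_force: [0.5, 0.7, 0.0]
grip_width: 0.0853
grasp_force: 0.0
time_s: 1.65
position: [0.411, -0.2951, 0.2312]
orientation: [3.141, 0.0, -0.122]
ft_force: [-1.0, 0.4, 1.0]
grip_width: 0.0856
grasp_force: 0.0
```

View pics/w2.png

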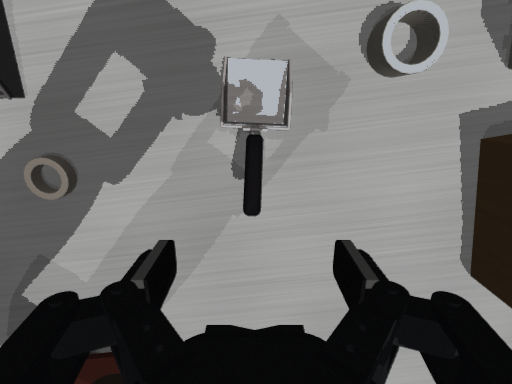

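The scoop is in full view: handle from (255,138) to (252,213), lip from (226,57) to (290,60). Now to compute its position and yaw.

```bash
cat >> h.py <<'E'
from scipy.spatial.transform import Rotation as Ro
def wf(n):
    d=dict(np.load(n));T=np.eye(4);T[:3,:3]=Ro.from_euler('xyz',d['rpy']).as_matrix();T[:3,3]=d['pos']
    d['cam_to_world']=T@d['tool_from_camera'];return d
E
python3 - <<'E'
from h import *
np.set_printoptions(precision=4,suppress=True)
w=wf('w2.npz');m=(w['img'].max(2)<45).astype('uint8')
M=np.zeros_like(m);M[120:225,235:275]=m[120:225,235:275];n,L,S,C=cv2.connectedComponentsWithStats(M);i=1+S[1:,4].argmax();print(S[i],C[i])
ys,xs=np.nonzero(L==i)
for y0,z in((145,.055),(175,.075),(205,.097)):
    print(z,onz(w,(xs[ys==y0].mean(),y0),z),np.ptp(xs[ys==y0])+1)
print('ctr',onz(w,C[i],.07))
for p,z in(((226,57),.003),((290,60),.003),((222,127),.042),((289,128),.042)):print(onz(w,p,z))
E
```

```text
[ 243  134   20   82 1308] [252.5627 174.5994]
0.055 [ 0.4439 -0.2976  0.055 ] 16
0.075 [ 0.4133 -0.2928  0.075 ] 16
0.097 [ 0.3858 -0.2878  0.097 ] 17
ctr [ 0.4125 -0.2927  0.07  ]
[ 0.5482 -0.2762  0.003 ]
[ 0.5352 -0.3544  0.003 ]
[ 0.4678 -0.2628  0.042 ]
[ 0.4569 -0.3418  0.042 ]
```

```bash
python3 -m pendant '[{"dx":0,"dy":0,"dz":0,"ax":0,"ay":0,"az":0.04},{"dx":0,"dy":-0.0026,"dz":0.03,"ax":0,"ay":0,"az":0},{"dx":0,"dy":0,"dz":0.035,"ax":0,"ay":0,"az":0},{"dx":0,"dy":0,"dz":0.035,"ax":0,"ay":0,"az":0},{"dx":0,"dy":0,"dz":0.035,"ax":0,"ay":0,"az":0},{"dx":0,"dy":0,"dz":0.03,"ax":0,"ay":0,"az":0},{"dx":0,"dy":0,"dz":0.022,"ax":0,"ay":0,"az":0},{"dx":0,"dy":0,"dz":0,"ax":0,"ay":0,"az":0}]' 1 && python3 -m pendant '[{"dx":0,"dy":0,"dz":0,"ax":0,"ay":0,"az":0},{"dx":0,"dy":0,"dz":0,"ax":0,"ay":0,"az":0}]'
```

```text
time_s: 2.5
position: [0.4088, -0.2909, 0.0408]
orientation: [-3.138, 0.006, -0.164]
ft_force: [-0.3, 1.2, -0.0]
grip_width: 0.0856
grasp_force: 0.0
time_s: 2.7
position: [0.4125, -0.2934, 0.0459]
orientation: [3.14, -0.002, -0.163]
ft_force: [0.0, -0.2, 0.1]
grip_width: 0.0854
grasp_force: 0.0
```

```bash
python3 -m pendant '[{"dx":0,"dy":0,"dz":0,"ax":0,"ay":0,"az":0},{"dx":0,"dy":0,"dz":0,"ax":0,"ay":0,"az":0},{"dx":0,"dy":0,"dz":0,"ax":0,"ay":0,"az":0},{"dx":0,"dy":0,"dz":0,"ax":0,"ay":0,"az":0},{"dx":0,"dy":0,"dz":0,"ax":0,"ay":0,"az":0},{"dx":0,"dy":0,"dz":0,"ax":0,"ay":0,"az":0},{"dx":0,"dy":0,"dz":0,"ax":0,"ay":0,"az":0},{"dx":0,"dy":0,"dz":0,"ax":0,"ay":0,"az":0}]' -1
```

```text
time_s: 3.5
position: [0.4119, -0.292, 0.0446]
orientation: [3.141, -0.0, -0.162]
ft_force: [-1.2, 1.0, 4.3]
grip_width: 0.0192
grasp_force: 59.5
```

The handle is held (0.0192 m, 59 N). I'll lift, and work out the nuts in the bin frame and the waypoints; I also need a closer look at the carton.

```bash
python3 -m pendant '[{"dx":0,"dy":0,"dz":-0.01,"ax":0,"ay":0,"az":0},{"dx":0,"dy":0,"dz":-0.02,"ax":0,"ay":0,"az":0},{"dx":0,"dy":0,"dz":-0.03,"ax":0,"ay":0,"az":0},{"dx":0,"dy":0,"dz":-0.03,"ax":0,"ay":0,"az":0},{"dx":0,"dy":0,"dz":-0.03,"ax":0,"ay":0,"az":0},{"dx":0,"dy":0,"dz":-0.02,"ax":0,"ay":0,"az":0},{"dx":0,"dy":0,"dz":0,"ax":0,"ay":0,"az":0},{"dx":0,"dy":0,"dz":0,"ax":0,"ay":0,"az":0}]'
python3 - <<'E'
from h import *
np.set_printoptions(precision=4,suppress=True)
a,b=F['scene'],F['side'];c,y=np.array([.651,.0516]),-.129
R=np.array([[np.cos(y),np.sin(y)],[-np.sin(y),np.cos(y)]])
for p in((264.2,225),(271.6,228.5),(284.2,229.7),(259.5,233.6),(269.8,234.8),(280.5,235.7)):print(R@(onz(a,p,.014)[:2]-c))
A=cv2.resize(a['img'][155:235,310:400],None,fx=5,fy=5,interpolation=2);B=cv2.resize(b['img'][240:325,205:290],None,fx=4,fy=4,interpolation=2)
o=np.zeros((400,790,3),'u1');o[:,:450]=A;o[:340,450:]=B;cv2.imwrite('pics/c2.png',o)
E
```

```text
time_s: 4.3
position: [0.4114, -0.2917, 0.1838]
orientation: [-3.141, 0.0, -0.162]
ft_force: [0.0, -1.1, -1.4]
grip_width: 0.0194
grasp_force: 58.9
[ 0.0072 -0.0274]
[ 0.0152 -0.0027]
[0.0107 0.0347]
[ 0.0431 -0.0326]
[ 0.0401 -0.0021]
[0.0359 0.0291]
```

View pics/c2.png

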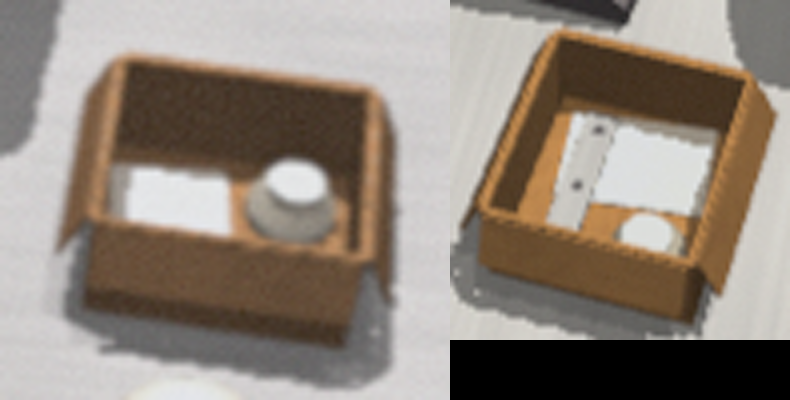

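The carton rim corners read clearly in both views. Next: the carton centre, and rows for going to the bin.

```bash
cat > plan.py <<'E'
from h import *
import sys
B=np.array([.651,.0516]);YB=-.129
L=np.array([.128,0,.0446])      # lip in tool frame (down-pointing tool)
def tool(lip,yaw,th):           # lip world point, yaw, lip-up angle
    R=Ro.from_euler('z',yaw)*Ro.from_euler('y',-th)*Ro.from_euler('x',np.pi)
    return np.array(lip)-R.apply(L),R
def binp(x,z,y=0): c,s=np.cos(YB),np.sin(YB);return [B[0]+c*x-s*y,B[1]+s*x+c*y,z]
def rows(p,R,wps):              # wps: (lip,yaw,th,nrows) straight interpolation of lip/yaw/th
    lip=p+R.apply(L);m=R.as_matrix();yaw=np.arctan2(m[1,0],m[0,0]);th=np.arcsin(m[2,0])
    for l1,y1,t1,n in wps:
        l0,y0,t0=lip,yaw,th
        for k in range(1,n+1):
            s=k/n;q,Q=tool(l0+(np.array(l1)-l0)*s,y0+(y1-y0)*s,t0+(t1-t0)*s)
            d=np.round(R.inv().apply(q-p),4);a=np.round((R.inv()*Q).as_rotvec(),3)
            print('{"dx":%g,"dy":%g,"dz":%g,"ax":%g,"ay":%g,"az":%g}'%(*d,*a))
            p=p+R.apply(d);R=R*Ro.from_rotvec(a)
        lip,yaw,th=np.array(l1),y1,t1;print('--',p.round(4),R.as_euler('xyz').round(3))
E
python3 - <<'E'
from plan import *
a,b=F['scene'],F['side'];X=[]
for p,q in(((333.6,167),(280,258.8)),((385.6,173),(266.3,306.3)),((329,198.6),(232.5,248.3)),((383.6,207),(213,293))):
    u,v=onz(a,p,.08),onz(b,q,.08);X.append((u+v)/2);print(u.round(3),v.round(3))
print('carton',np.mean(X,0))
p=np.array([.4116,-.292,.184]);R=Ro.from_euler('xyz',[np.pi,0,-.162])
rows(p,R,[(binp(-.018,.135),-.129,-.04,14)])
E
```

```text
[0.445 0.22  0.08 ] [0.439 0.221 0.08 ]
[0.455 0.381 0.08 ] [0.45  0.379 0.08 ]
[0.587 0.209 0.08 ] [0.582 0.21  0.08 ]
[0.603 0.367 0.08 ] [0.599 0.367 0.08 ]
carton [0.52010767 0.29422863 0.08      ]
{"dx":0.0026,"dy":-0.0266,"dz":-0.0001,"ax":-0,"ay":-0.003,"az":-0.002}
{"dx":0.0027,"dy":-0.0267,"dz":-0,"ax":-0,"ay":-0.003,"az":-0.003}
{"dx":0.0027,"dy":-0.0266,"dz":-0.0001,"ax":-0,"ay":-0.003,"az":-0.002}
{"dx":0.0029,"dy":-0.0266,"dz":-0.0001,"ax":-0,"ay":-0.002,"az":-0.002}
{"dx":0.0028,"dy":-0.0266,"dz":-0,"ax":-0,"ay":-0.003,"az":-0.003}
{"dx":0.003,"dy":-0.0266,"dz":-0.0001,"ax":-0,"ay":-0.003,"az":-0.002}
{"dx":0.003,"dy":-0.0266,"dz":-0.0001,"ax":-0,"ay":-0.003,"az":-0.002}
{"dx":0.003,"dy":-0.0266,"dz":-0.0001,"ax":-0,"ay":-0.003,"az":-0.003}
{"dx":0.0032,"dy":-0.0266,"dz":-0.0001,"ax":-0,"ay":-0.003,"az":-0.002}
{"dx":0.0031,"dy":-0.0266,"dz":-0.0002,"ax":-0,"ay":-0.003,"az":-0.003}
{"dx":0.0033,"dy":-0.0266,"dz":-0.0001,"ax":-0,"ay":-0.002,"az":-0.002}
{"dx":0.0033,"dy":-0.0265,"dz":-0.0001,"ax":-0,"ay":-0.003,"az":-0.002}
{"dx":0.0034,"dy":-0.0266,"dz":-0.0002,"ax":-0.001,"ay":-0.003,"az":-0.003}
{"dx":0.0035,"dy":-0.0265,"dz":-0.0002,"ax":0,"ay":-0.003,"az":-0.002}
-- [0.5081 0.0701 0.1847] [ 3.141  0.04  -0.129]
```

```bash
python3 -m pendant '[{"dx":0.003,"dy":-0.0265,"dz":0,"ax":0,"ay":-0.005,"az":-0.004},{"dx":0.003,"dy":-0.0265,"dz":0,"ax":0,"ay":-0.005,"az":-0.004},{"dx":0.003,"dy":-0.0265,"dz":0,"ax":0,"ay":-0.005,"az":-0.004},{"dx":0.003,"dy":-0.0265,"dz":0,"ax":0,"ay":-0.005,"az":-0.004},{"dx":0.003,"dy":-0.0265,"dz":0,"ax":0,"ay":-0.005,"az":-0.004},{"dx":0.003,"dy":-0.0265,"dz":0,"ax":0,"ay":-0.005,"az":-0.004},{"dx":0.003,"dy":-0.0265,"dz":0,"ax":0,"ay":-0.005,"az":-0.004},{"dx":0.003,"dy":-0.0265,"dz":0,"ax":0,"ay":-0.005,"az":-0.005}]' && python3 -m pendant '[{"dx":0.003,"dy":-0.0265,"dz":0,"ax":0,"ay":0,"az":0},{"dx":0.003,"dy":-0.0265,"dz":0,"ax":0,"ay":0,"az":0},{"dx":0.003,"dy":-0.0265,"dz":0,"ax":0,"ay":0,"az":0},{"dx":0.003,"dy":-0.0265,"dz":0,"ax":0,"ay":0,"az":0},{"dx":0.003,"dy":-0.0265,"dz":0,"ax":0,"ay":0,"az":0},{"dx":0.002,"dy":-0.0265,"dz":0,"ax":0,"ay":0,"az":0},{"dx":0,"dy":0,"dz":0,"ax":0,"ay":0,"az":0},{"dx":0,"dy":0,"dz":0,"ax":0,"ay":0,"az":0}]'
python3 - <<'E'
from bench import r
import cv2,numpy as np
s=r.state();print(s['position'],s['orientation'])
f=r.grab_frame('wrist');cv2.imwrite('pics/w3.png',f['img'])
np.savez('w3.npz',pos=s['position'],rpy=s['orientation'],**f)
E
```

```text
time_s: 5.1
position: [0.4655, -0.0842, 0.1815]
orientation: [-3.14, 0.044, -0.129]
ft_force: [0.5, -0.0, -1.1]
grip_width: 0.0193
grasp_force: 58.9
time_s: 5.9
position: [0.5027, 0.07, 0.1812]
orientation: [3.141, 0.044, -0.128]
ft_force: [0.0, 0.2, -2.3]
grip_width: 0.0192
grasp_force: 59.1
[0.50271486 0.06999998 0.18123164] [ 3.14148962  0.04383395 -0.12766266]
```

View pics/w3.png

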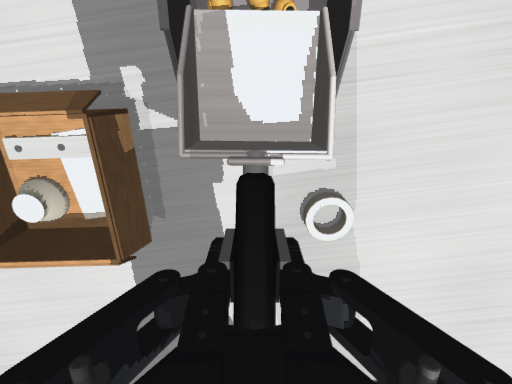

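The scoop is centred over the bin (walls at px 163 and 358, lip 190–330). The nuts are just beyond the lip and the tape roll is low and clear. Next, rows for the descent and push.

```bash
python3 - <<'E'
from plan import *
import plan
plan.L=np.array([.129,0,.0446])
p=np.array([.503,.070,.1818]);R=Ro.from_euler('xyz',[np.pi,.043,-.129])
print(p+R.apply(plan.L),binp(-.018,.135))
rows(p,R,[(binp(-.018,.08),-.129,-.04,2),(binp(-.018,.010),-.129,-.04,3),(binp(-.018,.003),-.129,-.04,1),(binp(.060,.002),-.129,-.04,7)])
E
```

```text
[0.62890861 0.05366709 0.13169594] [np.float64(0.6331495614230119), np.float64(0.05391556528933514), 0.135]
{"dx":0.0031,"dy":-0.0004,"dz":0.0259,"ax":0,"ay":0.001,"az":0}
{"dx":0.0031,"dy":-0.0004,"dz":0.026,"ax":0,"ay":0.002,"az":0}
-- [0.5071 0.0703 0.1297] [ 3.142  0.04  -0.129]
{"dx":0.001,"dy":0,"dz":0.0233,"ax":0,"ay":-0,"az":0}
{"dx":0.0009,"dy":0,"dz":0.0233,"ax":0,"ay":-0,"az":0}
{"dx":0.0009,"dy":0,"dz":0.0233,"ax":0,"ay":-0,"az":0}
-- [0.5071 0.0703 0.0597] [ 3.142  0.04  -0.129]
{"dx":0.0003,"dy":0,"dz":0.007,"ax":0,"ay":-0,"az":0}
-- [0.5071 0.0703 0.0527] [ 3.142  0.04  -0.129]
{"dx":0.0112,"dy":0,"dz":-0.0003,"ax":0,"ay":-0,"az":0}
{"dx":0.0111,"dy":0,"dz":-0.0003,"ax":0,"ay":-0,"az":0}
{"dx":0.0111,"dy":0,"dz":-0.0003,"ax":0,"ay":-0,"az":0}
{"dx":0.0112,"dy":0,"dz":-0.0003,"ax":0,"ay":-0,"az":0}
{"dx":0.0111,"dy":0,"dz":-0.0003,"ax":0,"ay":-0,"az":0}
{"dx":0.0112,"dy":0,"dz":-0.0003,"ax":0,"ay":-0,"az":0}
{"dx":0.0111,"dy":0,"dz":-0.0003,"ax":0,"ay":-0,"az":0}
-- [0.5845 0.0602 0.0517] [ 3.142  0.04  -0.129]
```

```bash
python3 -m pendant '[{"dx":0.003,"dy":0,"dz":0.026,"ax":0,"ay":0.001,"az":0},{"dx":0.003,"dy":0,"dz":0.026,"ax":0,"ay":0.002,"az":0},{"dx":0.001,"dy":0,"dz":0.023,"ax":0,"ay":0,"az":0},{"dx":0.001,"dy":0,"dz":0.023,"ax":0,"ay":0,"az":0},{"dx":0.001,"dy":0,"dz":0.015,"ax":0,"ay":0,"az":0},{"dx":0,"dy":0,"dz":0.007,"ax":0,"ay":0,"az":0},{"dx":0,"dy":0,"dz":0.003,"ax":0,"ay":0,"az":0},{"dx":0,"dy":0,"dz":0,"ax":0,"ay":0,"az":0}]' && python3 -m pendant '[{"dx":0,"dy":0,"dz":0.003,"ax":0,"ay":0,"az":0},{"dx":0,"dy":0,"dz":0,"ax":0,"ay":0,"az":0},{"dx":0,"dy":0,"dz":0,"ax":0,"ay":0,"az":0}]'
```

```text
time_s: 6.75
position: [0.5087, 0.069, 0.0604]
orientation: [-3.141, 0.037, -0.129]
ft_force: [0.2, 0.5, -1.8]
grip_width: 0.0191
grasp_force: 59.2
time_s: 7.05
position: [0.5087, 0.0693, 0.0577]
orientation: [-3.141, 0.036, -0.129]
ft_force: [0.5, -0.2, -1.8]
grip_width: 0.0193
grasp_force: 59.2
```

```bash
python3 -m pendant '[{"dx":0,"dy":0,"dz":0.004,"ax":0,"ay":0,"az":0},{"dx":0,"dy":0,"dz":0.001,"ax":0,"ay":0,"az":0},{"dx":0,"dy":0,"dz":0,"ax":0,"ay":0,"az":0}]' && python3 -m pendant '[{"dx":0,"dy":0,"dz":0.001,"ax":0,"ay":0,"az":0},{"dx":0,"dy":0,"dz":0,"ax":0,"ay":0,"az":0}]'
```

```text
time_s: 7.35
position: [0.5082, 0.0693, 0.0522]
orientation: [-3.141, 0.037, -0.129]
ft_force: [-2.4, 0.1, 2.1]
grip_width: 0.0195
grasp_force: 59.6
time_s: 7.55
position: [0.5082, 0.0694, 0.0516]
orientation: [-3.141, 0.037, -0.129]
ft_force: [-2.6, -0.1, 5.0]
grip_width: 0.0195
grasp_force: 60.1
```

Contact is at 4–7 N with the lip on the bin floor. Pushing forward.

```bash
python3 -m pendant '[{"dx":0.011,"dy":0,"dz":-0.0004,"ax":0,"ay":0,"az":0},{"dx":0.011,"dy":0,"dz":-0.0004,"ax":0,"ay":0,"az":0},{"dx":0.011,"dy":0,"dz":-0.0004,"ax":0,"ay":0,"az":0},{"dx":0.011,"dy":0,"dz":-0.0004,"ax":0,"ay":0,"az":0}]' && python3 -m pendant '[{"dx":0.011,"dy":0,"dz":-0.0004,"ax":0,"ay":0,"az":0},{"dx":0.011,"dy":0,"dz":-0.0004,"ax":0,"ay":0,"az":0},{"dx":0.010,"dy":0,"dz":-0.0004,"ax":0,"ay":0,"az":0},{"dx":0,"dy":0,"dz":0,"ax":0,"ay":0,"az":0}]'
python3 - <<'E'
from bench import r
import cv2,numpy as np
s=r.state();f=r.grab_frame('wrist');g=r.grab_frame('side');h=r.grab_frame('scene')
o=np.zeros((384,800,3),'u1');o[:,:400]=f['img'][:,56:456]
o[:,400:]=0;o[:190,400:]=cv2.resize(g['img'][175:251,175:335],(800,380))[::2,::2];o[192:384,400:]=cv2.resize(h['img'][185:265,230:396],(400,192));cv2.imwrite('pics/p4.png',o)
E
```

```text
time_s: 7.95
position: [0.5519, 0.0637, 0.0513]
orientation: [-3.141, 0.038, -0.129]
ft_force: [-6.3, 1.6, 6.1]
grip_width: 0.0195
grasp_force: 59.9
time_s: 8.35
position: [0.5852, 0.0592, 0.0514]
orientation: [-3.141, 0.035, -0.129]
ft_force: [1.3, -1.0, 0.2]
grip_width: 0.019
grasp_force: 59.3
```

View pics/p4.png

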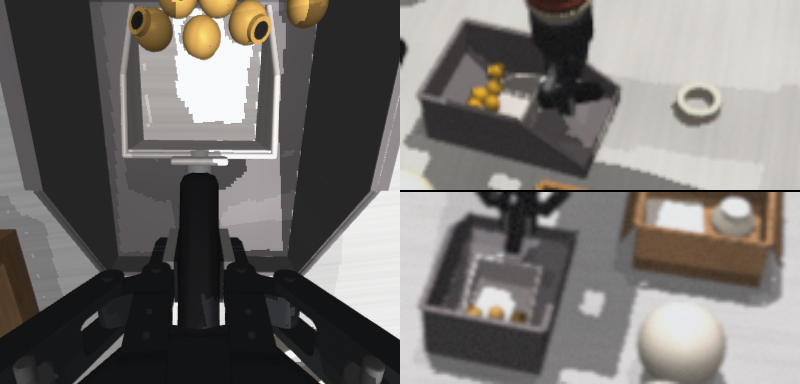

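Five nuts are at or on the scoop mouth, with one outside to the right. Next: up the slope while pitching lip-up.

```bash
python3 - <<'E'
from plan import *
import plan
plan.L=np.array([.129,0,.0446])
p=np.array([.5852,.0592,.0516]);R=Ro.from_euler('xyz',[np.pi,.036,-.129])
l=p+R.apply(plan.L);d=l[:2]-B;print(l,d@[np.cos(YB),np.sin(YB)],d@[-np.sin(YB),np.cos(YB)])
rows(p,R,[(binp(.066,.004),-.129,0,1),(binp(.100,.0325),-.129,.32,7),(binp(.102,.045),-.129,.36,2),(binp(.095,.145),-.129,.36,6)])
E
```

```text
[0.71145334 0.04282237 0.0023859 ] 0.0610802107832975 -0.0009278257140634769
{"dx":0.0033,"dy":-0.0009,"dz":0.0029,"ax":0,"ay":0.036,"az":0}
-- [0.5885 0.0597 0.0486] [ 3.142  0.    -0.129]
{"dx":0.003,"dy":-0,"dz":0.0019,"ax":0,"ay":0.046,"az":-0}
{"dx":0.0031,"dy":-0,"dz":0.0021,"ax":-0,"ay":0.045,"az":0}
{"dx":0.0033,"dy":-0,"dz":0.0023,"ax":0,"ay":0.046,"az":0}
{"dx":0.0035,"dy":-0,"dz":0.0026,"ax":0,"ay":0.046,"az":0}
{"dx":0.0036,"dy":-0,"dz":0.0028,"ax":0,"ay":0.046,"az":0}
{"dx":0.0038,"dy":-0,"dz":0.0031,"ax":-0,"ay":0.045,"az":0}
{"dx":0.0038,"dy":-0,"dz":0.0033,"ax":0,"ay":0.046,"az":0}
-- [0.6148 0.0563 0.0342] [ 3.142 -0.32  -0.129]
{"dx":0.0021,"dy":-0,"dz":-0.003,"ax":-0,"ay":0.02,"az":0}
{"dx":0.0022,"dy":-0,"dz":-0.003,"ax":0,"ay":0.02,"az":0}
-- [0.6169 0.056  0.0413] [ 3.142 -0.36  -0.129]
{"dx":0.0047,"dy":-0,"dz":-0.016,"ax":0,"ay":0,"az":0}
{"dx":0.0048,"dy":-0,"dz":-0.016,"ax":0,"ay":0,"az":0}
{"dx":0.0048,"dy":-0,"dz":-0.016,"ax":0,"ay":0,"az":0}
{"dx":0.0048,"dy":-0,"dz":-0.016,"ax":0,"ay":0,"az":0}
{"dx":0.0048,"dy":-0,"dz":-0.0161,"ax":0,"ay":0,"az":0}
{"dx":0.0047,"dy":-0,"dz":-0.016,"ax":0,"ay":0,"az":0}
-- [0.6099 0.0569 0.1413] [ 3.142 -0.36  -0.129]
```

```bash
python3 -m pendant '[{"dx":0.0033,"dy":0,"dz":0.003,"ax":0,"ay":0.036,"az":0},{"dx":0.003,"dy":0,"dz":0.002,"ax":0,"ay":0.046,"az":0},{"dx":0.003,"dy":0,"dz":0.002,"ax":0,"ay":0.046,"az":0},{"dx":0.0033,"dy":0,"dz":0.0023,"ax":0,"ay":0.046,"az":0}]' && python3 -m pendant '[{"dx":0.0035,"dy":0,"dz":0.0026,"ax":0,"ay":0.046,"az":0},{"dx":0.0036,"dy":0,"dz":0.0028,"ax":0,"ay":0.046,"az":0}]'
```

```text
time_s: 8.9
position: [0.5944, 0.0579, 0.0407]
orientation: [-3.141, -0.135, -0.129]
ft_force: [0.6, -0.4, -3.4]
grip_width: 0.0194
grasp_force: 58.8
time_s: 9.1
position: [0.6021, 0.0568, 0.0363]
orientation: [-3.141, -0.227, -0.129]
ft_force: [0.5, 0.2, -3.5]
grip_width: 0.0196
grasp_force: 58.8
```

```bash
python3 -m pendant '[{"dx":0.0038,"dy":0,"dz":0.003,"ax":0,"ay":0.046,"az":0},{"dx":0.0038,"dy":0,"dz":0.003,"ax":0,"ay":0.046,"az":0},{"dx":0,"dy":0,"dz":0,"ax":0,"ay":0,"az":0},{"dx":0,"dy":0,"dz":0,"ax":0,"ay":0,"az":0}]'
python3 - <<'E'
from bench import r
import cv2,numpy as np
f=r.grab_frame('wrist');g=r.grab_frame('side')
o=np.zeros((384,800,3),'u1');o[:,:400]=f['img'][:,56:456]
o[:190,400:]=cv2.resize(g['img'][175:251,175:335],(400,190));cv2.imwrite('pics/p5.png',o)
E
```

```text
time_s: 9.5
position: [0.6111, 0.0557, 0.0328]
orientation: [-3.141, -0.317, -0.129]
ft_force: [0.4, 0.7, -3.4]
grip_width: 0.0193
grasp_force: 58.9
```

View pics/p5.png

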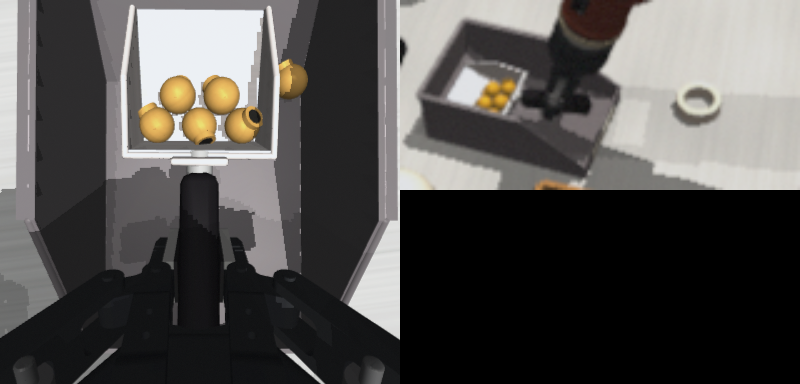

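Five nuts are settled at the back of the bowl; the sixth is outside it, by the side. Lifting straight up.

```bash
python3 -m pendant '[{"dx":0.002,"dy":0,"dz":-0.008,"ax":0,"ay":0,"az":0},{"dx":0.004,"dy":0,"dz":-0.015,"ax":0,"ay":0,"az":0},{"dx":0.005,"dy":0,"dz":-0.018,"ax":0,"ay":0,"az":0},{"dx":0.005,"dy":0,"dz":-0.018,"ax":0,"ay":0,"az":0},{"dx":0.006,"dy":0,"dz":-0.02,"ax":0,"ay":0,"az":0},{"dx":0.006,"dy":0,"dz":-0.02,"ax":0,"ay":0,"az":0},{"dx":0.006,"dy":0,"dz":-0.018,"ax":0,"ay":0,"az":0},{"dx":0.003,"dy":0,"dz":-0.009,"ax":0,"ay":0,"az":0}]' && python3 -m pendant '[{"dx":0,"dy":0,"dz":0,"ax":0,"ay":0,"az":0},{"dx":0,"dy":0,"dz":0,"ax":0,"ay":0,"az":0}]'
```

```text
time_s: 10.4
position: [0.6095, 0.0562, 0.1686]
orientation: [-3.14, -0.325, -0.13]
ft_force: [0.2, -0.5, -2.2]
grip_width: 0.0192
grasp_force: 59.1
time_s: 10.6
position: [0.6077, 0.0562, 0.1647]
orientation: [-3.141, -0.32, -0.129]
ft_force: [0.3, -0.2, -2.8]
grip_width: 0.0193
grasp_force: 59.1
```

```bash
python3 - <<'E'
from plan import *
import plan
plan.L=np.array([.129,0,.0446])
p=np.array([.6077,.0562,.1655]);R=Ro.from_euler('xyz',[np.pi,-.32,-.129])
C=np.array([.520,.294]);u=np.array([np.cos(YB),np.sin(YB)])
T=np.r_[C-.088*u,.1655]
l1=T+R.apply(plan.L)
q,Q=tool(l1,YB,.32)
RF=Ro.from_euler('z',YB)*Ro.from_euler('y',-.02)*Ro.from_euler('x',np.pi);l2=T+[0,0,.0]+RF.apply(plan.L)
rows(p,R,[(l1,YB,.32,24)]);print(T,R.inv().apply(T-p))
E
```

```text
{"dx":-0.0081,"dy":-0.0094,"dz":-0.0027,"ax":-0,"ay":0,"az":0}
{"dx":-0.0082,"dy":-0.0093,"dz":-0.0027,"ax":-0,"ay":0,"az":0}
{"dx":-0.0081,"dy":-0.0094,"dz":-0.0027,"ax":-0,"ay":0,"az":0}
{"dx":-0.0081,"dy":-0.0093,"dz":-0.0027,"ax":-0,"ay":0,"az":0}
{"dx":-0.0082,"dy":-0.0094,"dz":-0.0027,"ax":-0,"ay":0,"az":0}
{"dx":-0.0081,"dy":-0.0093,"dz":-0.0027,"ax":-0,"ay":0,"az":0}
{"dx":-0.0081,"dy":-0.0094,"dz":-0.0027,"ax":-0,"ay":0,"az":0}
{"dx":-0.0081,"dy":-0.0093,"dz":-0.0027,"ax":-0,"ay":0,"az":0}
{"dx":-0.0082,"dy":-0.0094,"dz":-0.0026,"ax":-0,"ay":0,"az":0}
{"dx":-0.0081,"dy":-0.0094,"dz":-0.0027,"ax":-0,"ay":0,"az":0}
{"dx":-0.0081,"dy":-0.0093,"dz":-0.0027,"ax":-0,"ay":0,"az":0}
{"dx":-0.0082,"dy":-0.0094,"dz":-0.0027,"ax":0,"ay":0,"az":0}
{"dx":-0.0081,"dy":-0.0093,"dz":-0.0027,"ax":0,"ay":0,"az":0}
{"dx":-0.0081,"dy":-0.0094,"dz":-0.0027,"ax":0,"ay":0,"az":0}
{"dx":-0.0082,"dy":-0.0093,"dz":-0.0027,"ax":0,"ay":0,"az":0}
{"dx":-0.0081,"dy":-0.0094,"dz":-0.0027,"ax":0,"ay":0,"az":0}
{"dx":-0.0081,"dy":-0.0094,"dz":-0.0027,"ax":0,"ay":0,"az":0}
{"dx":-0.0081,"dy":-0.0093,"dz":-0.0027,"ax":0,"ay":0,"az":0}
{"dx":-0.0082,"dy":-0.0094,"dz":-0.0027,"ax":0,"ay":0,"az":0}
{"dx":-0.0081,"dy":-0.0093,"dz":-0.0027,"ax":0,"ay":0,"az":0}
{"dx":-0.0081,"dy":-0.0094,"dz":-0.0027,"ax":0,"ay":0,"az":0}
{"dx":-0.0082,"dy":-0.0093,"dz":-0.0027,"ax":0,"ay":0,"az":0}
{"dx":-0.0081,"dy":-0.0094,"dz":-0.0027,"ax":0,"ay":0,"az":0}
{"dx":-0.0081,"dy":-0.0093,"dz":-0.0027,"ax":0,"ay":0,"az":0}
-- [0.4327 0.3053 0.1655] [ 3.142 -0.32  -0.129]
[0.43273119 0.30532054 0.1655    ] [-0.1951272  -0.22454218 -0.06466309]
```

```bash
python3 -m pendant '[{"dx":-0.004,"dy":-0.0047,"dz":-0.0013,"ax":0,"ay":0,"az":0},{"dx":-0.0081,"dy":-0.0094,"dz":-0.0027,"ax":0,"ay":0,"az":0},{"dx":-0.0081,"dy":-0.0094,"dz":-0.0027,"ax":0,"ay":0,"az":0},{"dx":-0.0081,"dy":-0.0094,"dz":-0.0027,"ax":0,"ay":0,"az":0},{"dx":-0.0081,"dy":-0.0094,"dz":-0.0027,"ax":0,"ay":0,"az":0},{"dx":-0.0081,"dy":-0.0094,"dz":-0.0027,"ax":0,"ay":0,"az":0},{"dx":-0.0081,"dy":-0.0094,"dz":-0.0027,"ax":0,"ay":0,"az":0},{"dx":-0.0081,"dy":-0.0094,"dz":-0.0027,"ax":0,"ay":0,"az":0}]' >/dev/null && python3 -m pendant '[{"dx":-0.0081,"dy":-0.0094,"dz":-0.0027,"ax":0,"ay":0,"az":0},{"dx":-0.0081,"dy":-0.0094,"dz":-0.0027,"ax":0,"ay":0,"az":0},{"dx":-0.0081,"dy":-0.0094,"dz":-0.0027,"ax":0,"ay":0,"az":0},{"dx":-0.0081,"dy":-0.0094,"dz":-0.0027,"ax":0,"ay":0,"az":0},{"dx":-0.0081,"dy":-0.0094,"dz":-0.0027,"ax":0,"ay":0,"az":0},{"dx":-0.0081,"dy":-0.0094,"dz":-0.0027,"ax":0,"ay":0,"az":0},{"dx":-0.0081,"dy":-0.0094,"dz":-0.0027,"ax":0,"ay":0,"az":0},{"dx":-0.0081,"dy":-0.0094,"dz":-0.0027,"ax":0,"ay":0,"az":0}]' && python3 -m pendant '[{"dx":-0.0081,"dy":-0.0094,"dz":-0.0027,"ax":0,"ay":0,"az":0},{"dx":-0.0081,"dy":-0.0094,"dz":-0.0027,"ax":0,"ay":0,"az":0},{"dx":-0.0081,"dy":-0.0094,"dz":-0.0027,"ax":0,"ay":0,"az":0},{"dx":-0.0081,"dy":-0.0094,"dz":-0.0027,"ax":0,"ay":0,"az":0},{"dx":-0.0081,"dy":-0.0094,"dz":-0.0027,"ax":0,"ay":0,"az":0},{"dx":-0.0081,"dy":-0.0094,"dz":-0.0027,"ax":0,"ay":0,"az":0},{"dx":-0.006,"dy":-0.007,"dz":-0.002,"ax":0,"ay":0,"az":0},{"dx":-0.004,"dy":-0.0047,"dz":-0.0013,"ax":0,"ay":0,"az":0}]' && python3 -m pendant '[{"dx":-0.004,"dy":-0.0047,"dz":-0.0013,"ax":0,"ay":0,"az":0},{"dx":-0.002,"dy":-0.0025,"dz":-0.0006,"ax":0,"ay":0,"az":0},{"dx":0,"dy":0,"dz":0,"ax":0,"ay":0,"az":0},{"dx":0,"dy":0,"dz":0,"ax":0,"ay":0,"az":0}]'
```

```text
time_s: 12.2
position: [0.4951, 0.2186, 0.1655]
orientation: [-3.141, -0.321, -0.13]
ft_force: [-0.1, -0.3, -3.5]
grip_width: 0.0192
grasp_force: 58.9
time_s: 13.0
position: [0.4427, 0.2941, 0.1655]
orientation: [-3.14, -0.321, -0.129]
ft_force: [1.3, 0.5, -2.7]
grip_width: 0.0194
grasp_force: 59.0
time_s: 13.4
position: [0.438, 0.301, 0.1654]
orientation: [-3.141, -0.321, -0.13]
ft_force: [0.1, 0.5, -3.4]
grip_width: 0.0193
grasp_force: 58.9
```

```bash
python3 -m pendant '[{"dx":-0.0005,"dy":-0.0003,"dz":0,"ax":0,"ay":-0.012,"az":0},{"dx":-0.0005,"dy":-0.0003,"dz":0,"ax":0,"ay":-0.022,"az":0},{"dx":-0.0005,"dy":-0.0003,"dz":0,"ax":0,"ay":-0.022,"az":0},{"dx":-0.0005,"dy":-0.0003,"dz":0,"ax":0,"ay":-0.022,"az":0},{"dx":-0.0005,"dy":-0.0003,"dz":0,"ax":0,"ay":-0.022,"az":0},{"dx":-0.0005,"dy":-0.0003,"dz":0,"ax":0,"ay":-0.022,"az":0},{"dx":-0.0005,"dy":-0.0003,"dz":0,"ax":0,"ay":-0.022,"az":0},{"dx":-0.0005,"dy":-0.0003,"dz":0,"ax":0,"ay":-0.022,"az":0}]' >/dev/null && python3 -m pendant '[{"dx":-0.0005,"dy":-0.0003,"dz":0,"ax":0,"ay":-0.022,"az":0},{"dx":-0.0005,"dy":-0.0003,"dz":0,"ax":0,"ay":-0.022,"az":0},{"dx":-0.0005,"dy":-0.0003,"dz":0,"ax":0,"ay":-0.022,"az":0},{"dx":-0.0005,"dy":-0.0003,"dz":0,"ax":0,"ay":-0.022,"az":0},{"dx":0,"dy":0,"dz":0,"ax":0,"ay":-0.018,"az":0},{"dx":0,"dy":0,"dz":0,"ax":0,"ay":-0.012,"az":0},{"dx":0,"dy":0,"dz":0,"ax":0,"ay":-0.01,"az":0},{"dx":0,"dy":0,"dz":0,"ax":0,"ay":0,"az":0}]'
python3 - <<'E'
from bench import r
import cv2,numpy as np
f=r.grab_frame('wrist');g=r.grab_frame('side');h=r.grab_frame('scene')
o=np.zeros((384,800,3),'u1');o[:,:400]=f['img'][:,56:456]
o[:192,400:]=cv2.resize(g['img'][200:325,170:430],(400,192));o[192:,400:]=cv2.resize(h['img'][130:255,230:490],(400,192));cv2.imwrite('pics/p6.png',o)
E
```

```text
time_s: 15.0
position: [0.4328, 0.3054, 0.1641]
orientation: [-3.141, -0.027, -0.13]
ft_force: [0.0, 0.2, -3.8]
grip_width: 0.0192
grasp_force: 59.0
```

View pics/p6.png

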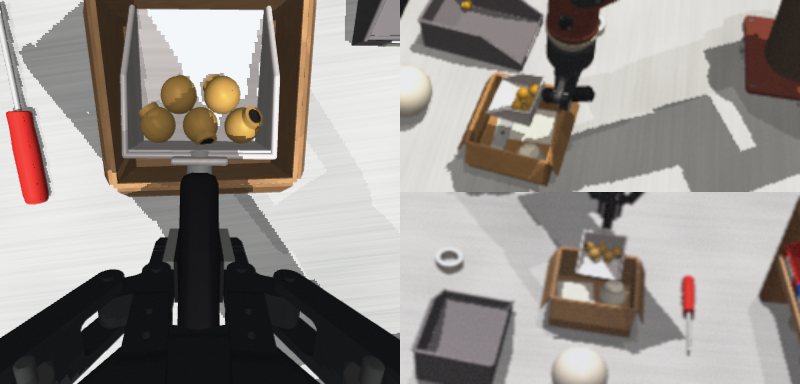

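The scoop is over the carton with five nuts at its back wall, about 1.5° lip-up. The sixth nut is in the bin and the rest is undisturbed. Let it settle, then hand in.

```bash
python3 -m pendant '[{"dx":0,"dy":0,"dz":0,"ax":0,"ay":-0.01,"az":0},{"dx":0,"dy":0,"dz":0,"ax":0,"ay":0,"az":0},{"dx":0,"dy":0,"dz":0,"ax":0,"ay":0,"az":0},{"dx":0,"dy":0,"dz":0,"ax":0,"ay":0,"az":0},{"dx":0,"dy":0,"dz":0,"ax":0,"ay":0,"az":0},{"dx":0,"dy":0,"dz":0,"ax":0,"ay":0,"az":0}]'; python3 -c "
from bench import r
print(r.finish_job())"
```

```text
time_s: 15.75
position: [0.4326, 0.3055, 0.1641]
orientation: [-3.141, -0.017, -0.129]
ft_force: [0.6, -0.2, -3.7]
grip_width: 0.019
grasp_force: 58.9
the job is handed in; nothing more can be done
None
```

The job is handed in at 15.75 s: the scoop holds five ball nuts, still and about 1° lip-up, over the middle of the carton and about 4 cm above its rim; the sixth nut is still in the bin.

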